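# Bolt the medicine chest shut

### The arm

A 6-joint arm with a two-finger parallel gripper is mounted at the origin on the work surface. World frame = base frame: x ahead of the robot, y to its left, z up, the work surface at z = 0. Lengths are in m, angles in rad, forces in N, time in s.
With the tool pointing down it reaches from about 0.4 to 0.925 m from the base axis. Payload 3.4 kg.
Tool frame: the origin (TCP) lies midway between the tips of the shut fingers; the grasp point (between the pads) lies behind it (env.grip_depth is the z of the grasp point in the tool frame, in m); z points along the fingers, y is the line along which they close (so a half turn about z gives the same grasp; the last joint's range is limited). The gripper opens to 85 mm and grips with 20 to 120 N. Pads are 22 mm wide; open, the fingers measure 114 mm over their backs; the gripper's body (76 mm by 85 mm) begins 54 mm behind the grasp point. The pads swing forward as they close: fully open they stand 13 mm farther back than shut.
Start: joints at [1.258, 0.307, 1.506, -0, 1.328, -0.073], TCP at [0.136, 0.559, 0.231] pointing down, gripper open.
Joint ranges: [-3.12, 3.12], [-1.05, 2.28], [0.14, 2.33], [-1.42, 4.57], [0.1, 2.73], [-2.68, 2.68]. Speed limits (rad/s): [2.57, 2.57, 3.14, 3.14, 3.14, 3.14].

### API

Orientations are given as a rotation vector (axis times angle).
In Python, from station import env gives the robot as it stands.
- The arm moves only by the shell command python3 -m creep 'ROWS'. ROWS is JSON, a list of rows, each an object with "dp": the shift along the tool's x, y, z in m, a list of three; "delta_rot": the turn, a rotation vector about the tool's x, y, z in rad, a list of three; "claw": the finger opening in m, from 0 to 0.0854. A call has 1 to 20 rows; each row is the pose to reach, as a shift and turn from the pose commanded when the call began, along the tool's axes at that moment; what a row does not reach only later rows make up. A row lasts 1/12 s, in which the tool goes at most 41.7 mm and 7.16 degrees, less where a joint would pass 70% of its speed; a pose out of reach is approached as far as the arm can. A call with a gripper value outside its range is refused whole. The fingers move at their own pace and stop on an object; the grip force is fixed at half the most. Time passes only in rows, so rows that repeat a pose let the fingers close. It gives the time, the measured TCP pose, the force, the opening and the grip force at its end, in the units of the state.
- env.get_obs(): the state, without advancing time (a new reading comes with each control period).
- env.read_camera(name): name is "side" or "top" or "wrist"; returns a dict with "image" (384x512x3 uint8, blue, green, red), "fx", "fy", "cx", "cy" (pixels), "k1" (the pictures are not rectified: a ray, as slopes to the right and down, at radius r is drawn at 1 + k1 r^2 times it, then the intrinsics apply), "cam_to_world" (4x4, takes a point from camera to world coordinates); the wrist camera has in their place "tool_from_camera" (4x4, takes a point from camera to tool coordinates, whose origin is the TCP and whose axes are the flange's). Camera axes: x right, y down, z forward; pixel columns grow to the right and rows downward; lengths in m; the calibration is good to about 2 mm. A picture is of the moment at which its call begins: read the wrist's pose just before it. There is no depth.
- env.hand_in(): hands the job in; it is judged then, once.
The state is a dict: "clock": time; "joints": joint angles; "qvel": joint speeds; "joint_efforts": joint torques, N m; "position": TCP position; "tcp_rot": TCP orientation; "contact_force": force on the tool from outside, world axes, zero at the start; "ft_torque": the same for the moment, N m; "grip_width": finger opening in m; "grasp_force": force on a finger pad.
Only numpy, scipy, OpenCV 4.12 (cv2) and the standard library are available. Lean on these libraries where they do the work, as an engineer would, in place of code of your own. Each camera call takes 0.05 s, during which the arm holds its last target. There are 200 camera calls.

### The job

Lock the wooden medicine chest: slide its barrel bolt all the way across into the keeper, then swing the red handle fully down into the notch, and let go. Leave the comb, tin, tumbler and the other toiletries where they stand.

Things in the scene. Friction and masses are not known exactly. Their poses are not given: they have to be found in the camera images.
- chest: Fixed wooden chest, 180 deep (x) x 300 wide (y) x 100 mm high, lid shut and immovable. Origin: centre of its underside, z up; its front (-x) faces the robot, give or take its yaw. A chrome barrel bolt lies along the chest's y on its top, near the front edge: the axis is at chest x = -55 mm, 122 mm above the table. Comb and tin lie on the rear half of the top.
- keeper (a point): Middle of the keeper staple that takes the bolt's end, fixed on the chest's darker side board at (-55, 95, 122) mm in the chest's frame, on the bolt's axis. This staple and the two sleeves round the rod are 22 mm wide and reach 11 mm above the axis, at chest y = 84..106, 48..62 and -70..-50 mm.
- notch (a point): Middle of the notch, at (-75, 30, 122) mm in the chest's frame, level with the bolt's axis. It is a 20 mm wide gap (chest y = 20..40 mm) in a dark guard rail, fixed to the chest 20 mm in front of the bolt's axis: 6 mm thick, y = -49..64 mm, its upper edge 14 mm above the axis.
- bolt (a joint): Slide of the bolt (rod 14 mm in diameter, 190 mm long) along the chest's +y, towards the keeper, in m: 0 drawn back, 0.060 fully across against a hard stop, where the handle is in line with the middle of the notch. The handle's foot is at chest y = -0.030 + this value. Friction of 2 to 3 N; stays where it is left.
- handle (a joint): Turn of the handle about the bolt's axis in rad: 0 straight up; positive swings it to the chest's front (-x) and down; 1.57 is level, pointing forward through the notch and over the chest's front edge. Stops at -0.4 and 1.6. Hinge friction 0.035 N m: it stays where it is left. Anywhere but at the notch the guard rail stops it at about 0.7.
- handle_grip (a point): Point on the red grip, 55 mm from the bolt's axis along the handle; moves with it. The handle is a 10 mm thick metal stem with a round red grip 18 mm in diameter, 36 to 72 mm from the axis. Pinched across the chest's y it turns (or slips) between the fingers. With the handle down this point lies 20 mm in front of the chest's front face, 122 mm above the table, nothing under it.
- comb: Loose orange plastic comb, about 160 x 34 x 6 mm, lying on the chest's top behind the bolt. Origin: centre of its underside.
- tin: Loose aluminium tin, 60 mm in diameter, 45 mm high, standing on the chest's top at the left rear. Origin: centre of its underside.
- tumbler: Loose glass tumbler, 72 mm in diameter, 100 mm high. Origin: centre of its underside.
- brush_stand: Loose wooden toothbrush stand with slots, 70 x 130 x 90 mm, two brushes reaching 180 mm. Origin: centre of its underside.
- shampoo: Loose green bottle, 64 mm in diameter, 170 mm high. Origin: centre of its underside.
- cream_jar: Loose blue jar, 72 mm in diameter, 60 mm high. Origin: centre of its underside.

How it is judged:
By the outcome, as a careful person would: the job done as asked, in the order asked, and still so for the second after the job is handed in, with the robot touching nothing.
It also fails if it takes over 43 s, if anything falls off the work surface, if the arm or the gripper's body presses on something with over 40 N, if the wrist force passes 120 N, or if a joint passes its speed limit or range.

## Working session

There is one attempt and no reset: what is moved stays moved. The work goes in short steps, Python scripts to look and compute and a shell command to move; the robot and the scene stay as the last step left them, time stands still between calls to the robot, and variables do not carry over. Pictures are saved under pics/ and viewed, at most 10 in all, crops included, and the job is handed in when it is done.

```bash
mkdir -p pics; python3 - <<'E'
from station import env
import cv2,numpy as np
o=env.get_obs();print({k:np.round(v,3).tolist() for k,v in o.items()},env.grip_depth)
a=[]
for n in("top","side"):
    r=env.read_camera(n);cv2.imwrite(f"pics/{n}0.png",r["image"]);print(n,r["fx"],r["cx"],r["k1"],np.round(r["cam_to_world"],3).tolist())
E
```

```text
{'clock': 0.0, 'joints': [1.259, 0.308, 1.508, 0.0, 1.328, -0.073], 'qvel': [-0.0, 0.001, 0.003, 0.001, -0.0, -0.002], 'joint_efforts': [-0.0, -45.755, -25.192, -0.0, 0.013, -0.0], 'position': [0.136, 0.558, 0.23], 'tcp_rot': [-0.374, -3.119, 0.003], 'contact_force': [-0.3, -0.284, -0.496], 'ft_torque': [-0.0, -0.013, 0.042], 'grasp_force': 0.0, 'grip_width': 0.085} -0.0187
top 430.8132170937915 259.78415351797315 -0.019733622159093134 [[-0.009, -0.995, 0.099, 0.373], [-1.0, 0.009, 0.001, 0.002], [-0.002, -0.099, -0.995, 1.625], [0.0, 0.0, 0.0, 1.0]]
side 353.39950854634856 258.8460754409915 -0.09746816695113546 [[0.998, -0.049, 0.045, 0.483], [-0.066, -0.753, 0.654, -0.654], [0.002, -0.656, -0.755, 0.863], [0.0, 0.0, 0.0, 1.0]]
```

View pics/top0.png

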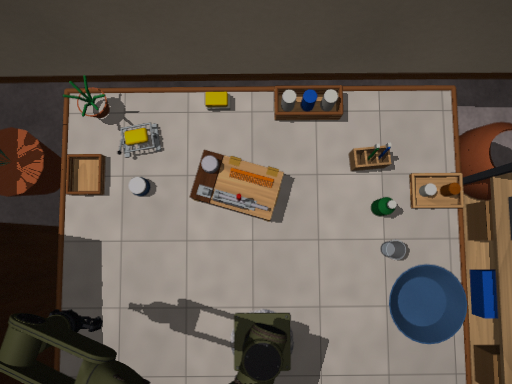

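View pics/side0.png

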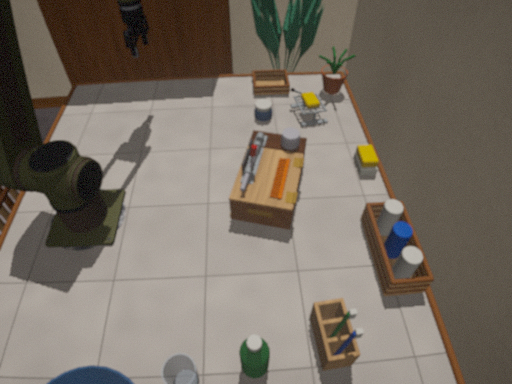

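The top picture shows the chest at about (238,185), its front edge facing down and tilted, with the red handle near (239,197). The side picture shows the handle at (254,149). I'll enlarge both.

```bash
cat >h.py <<'E'
import numpy as np,cv2
from station import env
def K(r): return np.array([[r["fx"],0,r["cx"]],[0,r["fy"],r["cy"]],[0,0,1.]])
def ray(r,uv,T=None):
    T=r["cam_to_world"] if T is None else T
    d=np.array([r["k1"],0,0,0.])
    p=cv2.undistortPoints(np.array([[uv]],float),K(r),d)[0,0]
    return T[:3,3],T[:3,:3]@np.array([*p,1])
def atz(r,uv,z,T=None):
    o,d=ray(r,uv,T);return o+d*(z-o[2])/d[2]
def proj(r,P,T=None):
    T=np.array(r["cam_to_world"] if T is None else T);Ti=np.linalg.inv(T)
    return cv2.projectPoints(np.array(P,float).reshape(-1,1,3),cv2.Rodrigues(Ti[:3,:3])[0],Ti[:3,3],K(r),np.array([r["k1"],0,0,0.]))[0][:,0]
E
python3 - <<'E'
import cv2,numpy as np
t=cv2.imread("pics/top0.png")[145:225,185:290];s=cv2.imread("pics/side0.png")[125:230,225:315]
t=cv2.resize(t,None,fx=4,fy=4,interpolation=2);s=cv2.resize(s,None,fx=4,fy=4,interpolation=2)
c=np.zeros((420,780,3),np.uint8);c[:320,:420]=t;c[:420,420:780]=s
cv2.imwrite("pics/crop.png",c)
E
```

```text
(no output)
```

View pics/crop.png

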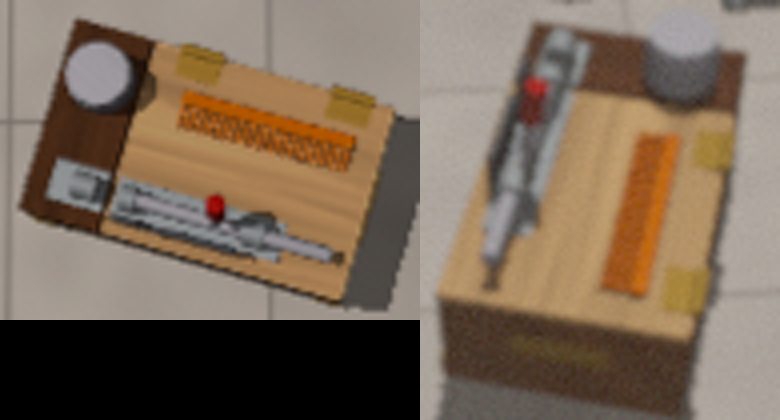

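The crop shows the chest top's corners: in the top view (76,20), (393,108), (341,303), (22,208), and in the side view (535,22), (745,55), (690,338), (440,296). The handle is upright and the bolt is drawn back. Next I'll fit the chest pose.

```bash
cat >fit.py <<'E'
from h import *
from scipy.optimize import least_squares
from scipy.spatial.transform import Rotation as R
rt=env.read_camera("top");rs=env.read_camera("side")
C=np.array([[.09,.15,.1],[.09,-.15,.1],[-.09,-.15,.1],[-.09,.15,.1]])
t=np.array([[76,20],[393,108],[341,303],[22,208]])/4+[185,145]-.4
s=(np.array([[745,55],[690,338],[440,296],[535,22]])-[420,0])/4+[225,125]-.4
W=lambda p,P:(R.from_euler('z',p[2]).apply(P)+[p[0],p[1],0])
f=lambda p:np.r_[(proj(rt,W(p,C))-t).ravel(),(proj(rs,W(p,C))-s).ravel()]
q=least_squares(f,[.6,.05,-.3],loss='soft_l1');p=q.x
print(p,np.round(q.fun.reshape(-1,2),1).tolist())
G=W(p,np.array([[-.055,-.03,.177],[-.055,-.03,.194],[-.055,.03,.177],[-.11,.03,.122]]));print(G.round(3).tolist())
print(proj(rt,G[1:2]),proj(rs,G[1:2]))
np.save("p.npy",p)
E
python3 fit.py; python3 - <<'E'
import cv2
t=cv2.imread("pics/top0.png").astype(int)
for n in("top","side"):
    t=cv2.imread(f"pics/{n}0.png").astype(int)
    import numpy as np
    m=(t[...,2]>110)&(t[...,1]<45)&(t[...,0]<50)
    m[:120]=0;m[230:]=0;m[:,:190]=0;m[:,300:]=0
    print(n,np.argwhere(m)[:,::-1].tolist())
E
```

```text
[ 0.56747169  0.08558356 -0.28274583] [[0.1, -1.0], [1.2, -0.7], [0.7, -0.9], [-0.7, -0.0], [0.2, -0.8], [-0.2, 0.3], [-1.9, -0.4], [-1.1, -0.4]]
[[0.506, 0.072, 0.177], [0.506, 0.072, 0.194], [0.523, 0.13, 0.177], [0.47, 0.145, 0.122]]
[[239.39003953 198.33329383]] [[249.42580706 146.23889417]]
top [[238, 194], [239, 194], [237, 195], [238, 195], [239, 195], [240, 195], [237, 196], [238, 196], [239, 196], [240, 196], [237, 197], [238, 197], [239, 197]]
side [[253, 146], [253, 147], [254, 148], [255, 148]]
```

```bash
cat >>h.py <<'E'
from scipy.spatial.transform import Rotation as Ro
p=np.load("p.npy") if __import__("os").path.exists("p.npy") else None
def ch(P): return Ro.from_euler('z',p[2]).apply(P)+[p[0],p[1],0]
def down(yaw=None):   # tool down, tool y along +-chest y, nearer to now
    yaw=p[2] if yaw is None else yaw
    R0=Ro.from_rotvec(env.get_obs()["tcp_rot"])
    c=[Ro.from_euler('z',yaw+k)*Ro.from_euler('x',np.pi) for k in(0,np.pi)]
    return min(c,key=lambda r:(R0.inv()*r).magnitude())
def go(P,R):
    o=env.get_obs();R0=Ro.from_rotvec(o["tcp_rot"])
    print("dp",R0.inv().apply(np.array(P)-o["position"]).round(4),"rot",(R0.inv()*R).as_rotvec().round(3))
E
python3 - <<'E'
from h import *
go([*ch([-.075,-.03,0])[:2],.28],down())
r=env.read_camera("wrist");print(np.round(r["tool_from_camera"],3),r["fx"],r["cx"])
o=env.get_obs();print(Ro.from_rotvec(o["tcp_rot"]).as_matrix().round(2))
E
```

```text
dp [-0.4549 -0.3839 -0.0488] rot [-0.001 -0.     0.044]
[[ 0.    -0.963 -0.268  0.069]
 [ 1.    -0.     0.001 -0.   ]
 [-0.001 -0.268  0.963 -0.144]
 [ 0.     0.     0.     1.   ]] 294.65230402871583 256.2504217673394
[[-0.97  0.24 -0.  ]
 [ 0.24  0.97 -0.  ]
 [ 0.   -0.   -1.  ]]
```

```bash
R='{"dp":[-0.455,-0.384,-0.049],"delta_rot":[0,0,0.044],"claw":0.085}'; python3 -m creep '[{"dp":[-0.455,-0.384,-0.049],"delta_rot":[0,0,0.044],"claw":0.085},{"dp":[-0.455,-0.384,-0.049],"delta_rot":[0,0,0.044],"claw":0.085},{"dp":[-0.455,-0.384,-0.049],"delta_rot":[0,0,0.044],"claw":0.085},{"dp":[-0.455,-0.384,-0.049],"delta_rot":[0,0,0.044],"claw":0.085},{"dp":[-0.455,-0.384,-0.049],"delta_rot":[0,0,0.044],"claw":0.085},{"dp":[-0.455,-0.384,-0.049],"delta_rot":[0,0,0.044],"claw":0.085},{"dp":[-0.455,-0.384,-0.049],"delta_rot":[0,0,0.044],"claw":0.085},{"dp":[-0.455,-0.384,-0.049],"delta_rot":[0,0,0.044],"claw":0.085},{"dp":[-0.455,-0.384,-0.049],"delta_rot":[0,0,0.044],"claw":0.085},{"dp":[-0.455,-0.384,-0.049],"delta_rot":[0,0,0.044],"claw":0.085},{"dp":[-0.455,-0.384,-0.049],"delta_rot":[0,0,0.044],"claw":0.085},{"dp":[-0.455,-0.384,-0.049],"delta_rot":[0,0,0.044],"claw":0.085},{"dp":[-0.455,-0.384,-0.049],"delta_rot":[0,0,0.044],"claw":0.085},{"dp":[-0.455,-0.384,-0.049],"delta_rot":[0,0,0.044],"claw":0.085},{"dp":[-0.455,-0.384,-0.049],"delta_rot":[0,0,0.044],"claw":0.085},{"dp":[-0.455,-0.384,-0.049],"delta_rot":[0,0,0.044],"claw":0.085},{"dp":[-0.455,-0.384,-0.049],"delta_rot":[0,0,0.044],"claw":0.085},{"dp":[-0.455,-0.384,-0.049],"delta_rot":[0,0,0.044],"claw":0.085},{"dp":[-0.455,-0.384,-0.049],"delta_rot":[0,0,0.044],"claw":0.085},{"dp":[-0.455,-0.384,-0.049],"delta_rot":[0,0,0.044],"claw":0.085}]'
python3 - <<'E'
from h import *
o=env.get_obs();r=env.read_camera("wrist");cv2.imwrite("pics/w1.png",r["image"])
T=np.eye(4);T[:3,:3]=Ro.from_rotvec(o["tcp_rot"]).as_matrix();T[:3,3]=o["position"];T=T@r["tool_from_camera"]
np.save("T1.npy",T);go([*ch([-.075,-.03,0])[:2],.28],down())
print(proj(r,ch([[-.055,-.03,.194],[-.055,-.03,.122],[-.055,.095,.133],[-.075,.02,.136],[-.075,.04,.136],[-.09,.15,.1],[-.09,-.15,.1]]),T))
E
```

```text
clock: 1.92
position: [0.4862, 0.0793, 0.2802]
tcp_rot: [-0.439, -3.11, -0.0]
contact_force: [-0.3, -0.0, 0.6]
grip_width: 0.0851
grasp_force: 0.0
dp [-0.0011 -0.0012  0.0003] rot [ 0.    -0.     0.002]
[[254.72614416 219.65189433]
 [255.00818736 194.97224562]
 [375.91765399 198.24434845]
 [304.70716582 179.98227564]
 [324.59430151 180.02054918]
 [417.33200707 159.38097807]
 [146.86172001 158.83785539]]
```

View pics/w1.png

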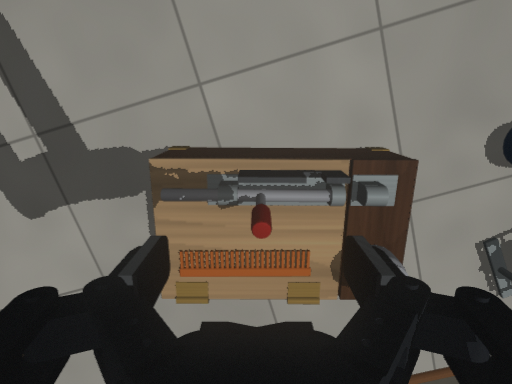

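The wrist picture shows the chest front edge at row 159, the keeper at (377,193) and the rail from column 239 to 347, all as predicted. The handle foot is at (261,197) and the grip's top at (262,229), so the handle leans slightly back. Next I'll get its chest coordinates.

```bash
python3 - <<'E'
from h import *
T=np.load("T1.npy");r=env.read_camera("wrist")
inv=lambda P:Ro.from_euler('z',-p[2]).apply(P-[p[0],p[1],0]).round(4)
for uv,z in[((262,229),.193),((262,208),.155),((261,193),.129),((377,193),.133),((230,193),.133),((340,193),.133)]:print(uv,inv(atz(r,uv,z,T)))
E
```

```text
(262, 229) [-0.0462 -0.0238  0.193 ]
(262, 208) [-0.0517 -0.0231  0.155 ]
(261, 193) [-0.0592 -0.0237  0.129 ]
(377, 193) [-0.0606  0.0955  0.133 ]
(230, 193) [-0.0603 -0.0557  0.133 ]
(340, 193) [-0.0606  0.0574  0.133 ]
```

```bash
python3 - <<'E'
from h import *
import h
q=p.copy();q[:2]=ch([-.004,.002,0])[:2];np.save("p.npy",q);h.p=q
go([*ch([-.045,-.026,0])[:2],.158],down())
E
```

```text
dp [-0.0269  0.0048  0.1224] rot [ 0.    -0.     0.002]
```

```bash
python3 -m creep '[{"dp":[-0.013,0.005,0.03],"delta_rot":[0,0,0],"claw":0.07},{"dp":[-0.027,0.005,0.06],"delta_rot":[0,0,0],"claw":0.06},{"dp":[-0.027,0.005,0.09],"delta_rot":[0,0,0],"claw":0.05},{"dp":[-0.027,0.005,0.11],"delta_rot":[0,0,0],"claw":0.05},{"dp":[-0.027,0.005,0.122],"delta_rot":[0,0,0],"claw":0.05},{"dp":[-0.027,0.005,0.122],"delta_rot":[0,0,0],"claw":0.05},{"dp":[-0.027,0.005,0.122],"delta_rot":[0,0,0],"claw":0},{"dp":[-0.027,0.005,0.122],"delta_rot":[0,0,0],"claw":0},{"dp":[-0.027,0.005,0.122],"delta_rot":[0,0,0],"claw":0},{"dp":[-0.027,0.005,0.122],"delta_rot":[0,0,0],"claw":0},{"dp":[-0.027,0.005,0.122],"delta_rot":[0,0,0],"claw":0},{"dp":[-0.027,0.005,0.122],"delta_rot":[0,0,0],"claw":0}]'
python3 - <<'E'
from h import *
o=env.get_obs();print(o["clock"],o["grip_width"],o["contact_force"].round(1),o["grasp_force"]);go(ch([-.045,-.03+.06,.158]),down())
r=env.read_camera("wrist");cv2.imwrite("pics/w2.png",r["image"])
E
```

```text
clock: 3.02
position: [0.5157, 0.0754, 0.1598]
tcp_rot: [0.442, 3.107, 0.001]
contact_force: [0.5, 0.5, 6.2]
grip_width: 0.0164
grasp_force: 58.6
3.0167 0.016370573399192404 [0.5 0.5 6.2] 58.595797419548035
dp [0.0021 0.0562 0.0019] rot [ 0.001  0.003 -0.   ]
```

View pics/w2.png

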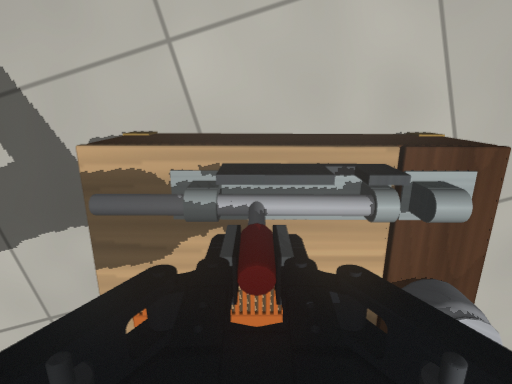

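The grip is held between the pads at about (257,260), with the rod and sleeves clear of the fingers. Now I'll slide the bolt.

```bash
python3 -m creep '[{"dp":[0,0.006,0],"delta_rot":[0,0,0],"claw":0},{"dp":[0,0.014,0],"delta_rot":[0,0,0],"claw":0},{"dp":[0,0.022,0],"delta_rot":[0,0,0],"claw":0},{"dp":[0,0.03,0],"delta_rot":[0,0,0],"claw":0},{"dp":[0,0.037,0],"delta_rot":[0,0,0],"claw":0},{"dp":[0,0.043,0],"delta_rot":[0,0,0],"claw":0},{"dp":[0,0.048,0],"delta_rot":[0,0,0],"claw":0},{"dp":[0,0.052,0],"delta_rot":[0,0,0],"claw":0},{"dp":[0,0.055,0],"delta_rot":[0,0,0],"claw":0},{"dp":[0,0.055,0],"delta_rot":[0,0,0],"claw":0},{"dp":[0,0.055,0],"delta_rot":[0,0,0],"claw":0}]'
```

```text
clock: 3.98
position: [0.5312, 0.1281, 0.1598]
tcp_rot: [0.442, 3.107, 0.001]
contact_force: [-0.2, 0.7, 6.2]
grip_width: 0.0165
grasp_force: 58.8
```

```bash
python3 -m creep '[{"dp":[0,0.002,0],"delta_rot":[0,0,0],"claw":0},{"dp":[0,0.004,0],"delta_rot":[0,0,0],"claw":0},{"dp":[0,0.004,0],"delta_rot":[0,0,0],"claw":0},{"dp":[0,0.004,0],"delta_rot":[0,0,0],"claw":0}]'; python3 - <<'E'
from h import *
o=env.get_obs()
print(Ro.from_euler('z',-p[2]).apply(o["position"]-[p[0],p[1],0]).round(4))
E
```

```text
clock: 4.32
position: [0.5314, 0.1289, 0.1598]
tcp_rot: [0.441, 3.108, -0.008]
contact_force: [-2.2, -9.0, 7.8]
grip_width: 0.0164
grasp_force: 59.2
[-0.0427  0.0295  0.1598]
```

Hard stop reached: 9 N at chest y = 0.0295. Now I'll swing the handle along its arc, in two halves.

```bash
python3 -m creep '[{"dp":[0.004,-0.001,0],"delta_rot":[0,0,0],"claw":0},{"dp":[0.012,-0.002,0],"delta_rot":[0,0,0],"claw":0},{"dp":[0.018,-0.002,0],"delta_rot":[0,0,0],"claw":0},{"dp":[0.024,-0.002,0.001],"delta_rot":[0,0,0],"claw":0},{"dp":[0.029,-0.002,0.002],"delta_rot":[0,0,0],"claw":0},{"dp":[0.0345,-0.002,0.004],"delta_rot":[0,0,0],"claw":0},{"dp":[0.0395,-0.002,0.0065],"delta_rot":[0,0,0],"claw":0},{"dp":[0.0445,-0.002,0.0095],"delta_rot":[0,0,0],"claw":0},{"dp":[0.049,-0.002,0.013],"delta_rot":[0,0,0],"claw":0},{"dp":[0.053,-0.002,0.017],"delta_rot":[0,0,0],"claw":0},{"dp":[0.053,-0.002,0.017],"delta_rot":[0,0,0],"claw":0}]'; python3 - <<'E'
from h import *
o=env.get_obs()
print(Ro.from_euler('z',-p[2]).apply(o["position"]-[p[0],p[1],0]).round(4))
E
```

```text
clock: 5.23
position: [0.4777, 0.145, 0.1402]
tcp_rot: [-0.442, -3.108, 0.001]
contact_force: [0.6, 0.4, -0.6]
grip_width: -0.0003
grasp_force: 0.0
[-0.0987  0.03    0.1402]
```

The fingers are empty, so the grip slipped out. I'll look.

```bash
python3 - <<'E'
from h import *
o=env.get_obs();r=env.read_camera("wrist");cv2.imwrite("pics/w3.png",r["image"])
T=np.eye(4);T[:3,:3]=Ro.from_rotvec(o["tcp_rot"]).as_matrix();T[:3,3]=o["position"];T=T@r["tool_from_camera"]
np.save("T3.npy",T)
for a in(0,.3,.5,.7):print(a,proj(r,ch([[-.055-.072*np.sin(a),.03,.122+.072*np.cos(a)],[-.055-.036*np.sin(a),.03,.122+.036*np.cos(a)]]),T).round().tolist())
E
```

```text
0 [[257.0, 403.0], [256.0, 335.0]]
0.3 [[257.0, 352.0], [256.0, 315.0]]
0.5 [[257.0, 313.0], [256.0, 300.0]]
0.7 [[257.0, 275.0], [256.0, 286.0]]
```

View pics/w3.png

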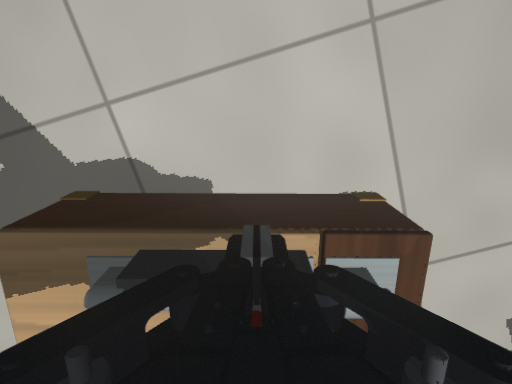

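A red glimpse at (256,318) right behind the shut fingers puts the handle somewhere around 0.1 to 0.5 rad, with the fingers in front of it. I'll lift, go back behind it, and look.

```bash
python3 -m creep '[{"dp":[0.005,0,-0.02],"delta_rot":[0,0,0],"claw":0},{"dp":[0.005,0,-0.05],"delta_rot":[0,0,0],"claw":0},{"dp":[0.005,0,-0.08],"delta_rot":[0,0,0],"claw":0},{"dp":[-0.01,0,-0.085],"delta_rot":[0,0,0],"claw":0},{"dp":[-0.04,0,-0.085],"delta_rot":[0,0,0],"claw":0},{"dp":[-0.075,0,-0.085],"delta_rot":[0,0,0],"claw":0},{"dp":[-0.075,0,-0.085],"delta_rot":[0,0,0],"claw":0},{"dp":[-0.075,0,-0.085],"delta_rot":[0,0,0],"claw":0}]'; python3 - <<'E'
from h import *
o=env.get_obs();r=env.read_camera("wrist");cv2.imwrite("pics/w4.png",r["image"])
T=np.eye(4);T[:3,:3]=Ro.from_rotvec(o["tcp_rot"]).as_matrix();T[:3,3]=o["position"];T=T@r["tool_from_camera"]
print(Ro.from_euler('z',-p[2]).apply(o["position"]-[p[0],p[1],0]).round(4))
for a in(-.2,0,.3,.5,.7):print(a,proj(r,ch([[-.055-.072*np.sin(a),.03,.122+.072*np.cos(a)],[-.055-.036*np.sin(a),.03,.122+.036*np.cos(a)]]),T).round().tolist())
E
```

```text
clock: 5.95
position: [0.5537, 0.1234, 0.226]
tcp_rot: [0.445, 3.109, 0.0]
contact_force: [-0.6, 0.1, 0.2]
grip_width: -0.0
grasp_force: 0.0
[-0.0198  0.0305  0.226 ]
-0.2 [[256.0, 187.0], [256.0, 165.0]]
0 [[256.0, 165.0], [256.0, 156.0]]
0.3 [[255.0, 129.0], [256.0, 141.0]]
0.5 [[255.0, 106.0], [256.0, 131.0]]
0.7 [[255.0, 86.0], [256.0, 122.0]]
```

View pics/w4.png

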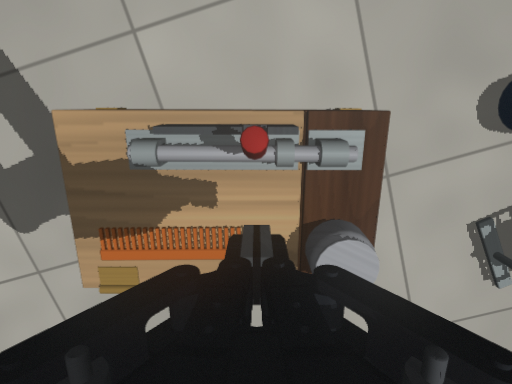

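The bolt is through the keeper (rod end at column 357, keeper around 332). The handle stands at about 0.2 rad with its top at (255,140), and the shut fingers are behind it. I'll push it forward and down with the shut fingertips.

```bash
python3 -m creep '[{"dp":[0,0,0.025],"delta_rot":[0,0,0],"claw":0},{"dp":[0,0,0.05],"delta_rot":[0,0,0],"claw":0},{"dp":[0.005,0,0.052],"delta_rot":[0,0,0],"claw":0},{"dp":[0.015,0,0.052],"delta_rot":[0,0,0],"claw":0},{"dp":[0.025,0,0.052],"delta_rot":[0,0,0],"claw":0},{"dp":[0.033,0,0.053],"delta_rot":[0,0,0],"claw":0},{"dp":[0.041,0,0.054],"delta_rot":[0,0,0],"claw":0},{"dp":[0.048,0,0.057],"delta_rot":[0,0,0],"claw":0},{"dp":[0.055,0,0.061],"delta_rot":[0,0,0],"claw":0},{"dp":[0.061,0,0.066],"delta_rot":[0,0,0],"claw":0},{"dp":[0.067,0,0.072],"delta_rot":[0,0,0],"claw":0},{"dp":[0.073,0,0.077],"delta_rot":[0,0,0],"claw":0},{"dp":[0.077,0,0.082],"delta_rot":[0,0,0],"claw":0},{"dp":[0.08,0,0.087],"delta_rot":[0,0,0],"claw":0},{"dp":[0.082,0,0.091],"delta_rot":[0,0,0],"claw":0},{"dp":[0.082,0,0.094],"delta_rot":[0,0,0],"claw":0},{"dp":[0.082,0,0.094],"delta_rot":[0,0,0],"claw":0},{"dp":[0.082,0,0.094],"delta_rot":[0,0,0],"claw":0}]'
```

```text
clock: 7.5
position: [0.4731, 0.1466, 0.132]
tcp_rot: [-0.443, -3.11, 0.0]
contact_force: [0.6, -0.5, 0.2]
grip_width: -0.0001
grasp_force: 0.0
```

```bash
python3 -m creep '[{"dp":[0,0,0.001],"delta_rot":[0,0,0],"claw":0},{"dp":[0,0,0.002],"delta_rot":[0,0,0],"claw":0},{"dp":[0,0,0.003],"delta_rot":[0,0,0],"claw":0},{"dp":[0,0,0.003],"delta_rot":[0,0,0],"claw":0}]'
```

```text
clock: 7.83
position: [0.4733, 0.1468, 0.1295]
tcp_rot: [0.443, 3.11, 0.001]
contact_force: [-0.6, -0.3, 1.8]
grip_width: 0.0
grasp_force: 0.7
```

```bash
python3 -m creep '[{"dp":[0,0,0.001],"delta_rot":[0,0,0],"claw":0},{"dp":[0,0,0.002],"delta_rot":[0,0,0],"claw":0},{"dp":[0,0,0.002],"delta_rot":[0,0,0],"claw":0},{"dp":[0,0,0.002],"delta_rot":[0,0,0],"claw":0}]'
```

```text
clock: 8.17
position: [0.4733, 0.1468, 0.1288]
tcp_rot: [0.443, 3.109, 0.001]
contact_force: [-3.1, 0.4, 11.9]
grip_width: 0.0003
grasp_force: 5.9
```

The handle is on its stop (12 N up). I'll lift straight off, move back and look.

```bash
python3 -m creep '[{"dp":[0,0,-0.005],"delta_rot":[0,0,0],"claw":0},{"dp":[0,0,-0.03],"delta_rot":[0,0,0],"claw":0},{"dp":[0,0,-0.065],"delta_rot":[0,0,0],"claw":0},{"dp":[0,0,-0.1],"delta_rot":[0,0,0],"claw":0},{"dp":[-0.035,0,-0.12],"delta_rot":[0,0,0],"claw":0},{"dp":[-0.07,0,-0.13],"delta_rot":[0,0,0],"claw":0},{"dp":[-0.07,0,-0.13],"delta_rot":[0,0,0],"claw":0},{"dp":[-0.07,0,-0.13],"delta_rot":[0,0,0],"claw":0}]'; python3 - <<'E'
from h import *
o=env.get_obs();r=env.read_camera("wrist");cv2.imwrite("pics/w5.png",r["image"])
T=np.eye(4);T[:3,:3]=Ro.from_rotvec(o["tcp_rot"]).as_matrix();T[:3,3]=o["position"];T=T@r["tool_from_camera"]
for a in(1.2,1.4,1.57):print(a,proj(r,ch([[-.055-.072*np.sin(a),.03,.122+.072*np.cos(a)],[-.055-.036*np.sin(a),.03,.122+.036*np.cos(a)]]),T).round().tolist())
E
```

```text
clock: 8.83
position: [0.5421, 0.1267, 0.2579]
tcp_rot: [0.445, 3.108, 0.001]
contact_force: [-0.5, -0.6, -0.7]
grip_width: 0.0
grasp_force: 0.0
1.2 [[256.0, 80.0], [256.0, 121.0]]
1.4 [[256.0, 76.0], [256.0, 119.0]]
1.57 [[256.0, 76.0], [256.0, 118.0]]
```

View pics/w5.png

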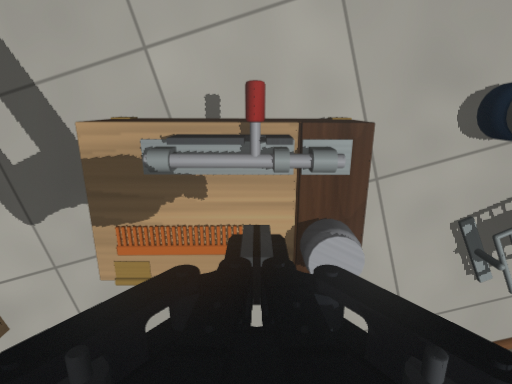

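The handle lies forward through the notch, with the grip from (256,82) to (256,121). The bolt is through the keeper, and the comb and tin haven't moved. Handing in.

```bash
python3 -c "
from station import env
print(env.hand_in())"
```

```text
the job is handed in; nothing more can be done
None
```

The chest is locked and handed in: the bolt is fully across in the keeper, the red handle is down in the notch and released (it slipped from the grip once, so I pushed it down with shut fingers), and the toiletries weren't touched.

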